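Pin the label dispenser's sprung tension wheel in its loading position

ROBOT

A 6-joint arm with a two-finger parallel gripper is mounted at the origin on a cart in front of the work surface, level with it; the furniture and walls round the work are solid. World frame = base frame: x ahead of the robot, y to its left, z up, the work surface at z = 0. Lengths are in mm, angles in rad, forces in N, time in s.
With the tool pointing down it reaches from about 350 to 875 mm from the base axis. Payload 4.2 kg.
Tool frame: the origin (TCP) lies midway between the tips of the shut fingers; the grasp point (between the pads) lies 19 mm behind it; z points along the fingers, y is the line along which they close (so a half turn about z gives the same grasp; the last joint's range is limited). The gripper opens to 85 mm and grips with 20 to 120 N. Pads are 22 mm wide; open, the fingers measure 114 mm over their backs; the gripper's body (76 mm by 85 mm) begins 54 mm behind the grasp point. The pads swing forward as they close: fully open they stand 13 mm farther back than shut.
Start: joints at [1.373, 0.385, 0.008, 0, -1.194, -0.259], TCP at [275.64, 560.911, 231.312] pointing down, gripper open.
Joint ranges: [-3.14, 3.14], [-1.21, 2.06], [-1.07, 1.41], [-3.16, 2.05], [-2.99, -0.16], [-3.1, 3.1]. Speed limits (rad/s): [2.79, 2.79, 3.14, 3.14, 3.14, 3.14].

INTERFACE

Orientations are given as a unit quaternion [x, y, z, w].
In Python, from bench import arm gives the robot as it stands.
- The arm moves only by the tool send_rows, never from a script. Its argument "targets" is a list of rows, each an object of numbers: "gripper": the gripper command: -1 is fully open, 1 is shut, values between are in proportion; "x", "y", "z": the shift along the tool's x, y, z in cm; "ax", "ay", "az": the turn, a rotation vector about the tool's x, y, z in degrees. A call has 1 to 5 rows; each row shifts and turns the commanded pose from where the row before left it, along the tool's axes as they then stand; what a row does not reach is not made up. A row lasts 1/12 s, in which the tool goes at most 41.7 mm and 7.16 degrees, less where a joint would pass 70% of its speed; a pose out of reach is approached as far as the arm can. A call is refused whole if a number of a shift passes 4.17 or a number of a turn 7.16, either way. A call with a gripper value outside its range is refused whole. The fingers move at their own pace and stop on an object; the grip force is fixed at half the most. Time passes only in rows, so rows that do not move let the fingers close. It gives the time, the measured TCP pose, the force, the opening and the grip force at its end, in the units of the state.
- arm.read_state(): the state, without advancing time (a new reading comes with each control period).
- arm.get_image(name): name is "scene" or "top"; returns (picture, depth): 480x640x3 uint8, red, green, blue; 480x640 float32, mm along the optical axis (not along the pixel's ray), 0 where there is no reading.
- arm.camera_model(name): a dict with "fx", "fy", "cx", "cy" (pixels), "cam_to_world" (4x4, takes a point from camera to world coordinates). Camera axes: x right, y down, z forward; pixel columns grow to the right and rows downward; lengths in mm; the calibration is good to about 2 mm. A picture is of the moment at which its call begins. camera_model takes no time and is no camera call.
- arm.job_done(): hands the job in; it is judged then, once.
Trained networks look in the newest picture that a camera, given by its name, has taken for a name from the list of things; names that differ only in an ending like _2 or _b are one class to them, and where a whole thing is asked for, a point or a joint stands for the part that bears it (a point fixed in the world has none). Each returns a list of dicts, best first, with "score" (0 to 1); they miss things now and then, are a little off and sometimes report something else, mostly with a low value. They report only what shows in the picture. A call takes as long as a camera call.
- arm.boxes_of(camera, thing): "rect" ([left, top, width, height] in pixels, round what is visible of it).
The state is a dict: "clock": time; "joints": joint angles; "joint_vel": joint speeds; "joint_efforts": joint torques, N m; "position": TCP position; "ee_rot": TCP orientation; "contact_force": force on the tool from outside, world axes, zero at the start; "wrist_torque": the same for the moment, N m; "gripper_width": finger opening in mm; "grasp_force": force on a finger pad.
Only numpy, scipy, OpenCV 4.12 (cv2) and the standard library are available. Lean on these libraries where they do the work, as an engineer would, in place of code of your own. Each camera call takes 0.05 s, during which the arm holds its last target. There are 200 camera calls.

TASK

Take the red-headed locking pin out of its stand, put it through the hole in the blue tension wheel of the label dispenser, and with it turn the wheel clockwise against its spring, feeling gently for the hidden catch slot underneath, until the pin drops in. Press the pin fully home, with its collar down on the wheel, let go so that the pin alone holds the wheel, and leave the other things on the counter where they are.

Things in the scene. Friction and masses are not known exactly. Their poses are not given: they have to be found in the camera images.
- dispenser: label dispenser's tension unit, screwed down: white round foot 180 mm across, 6 mm thick, with a white round drum wall (radius 81 mm, 22 mm high). Origin on the wheel's axis at the underside of the foot, z up.
- catch_plate (a point): point on the wheel's axis at the top of a flat steel catch plate hidden under the wheel, 22 mm above the dispenser's underside. The plate has one radial slot, 14.5 mm along the turn x 16.5 mm radially, 16 mm deep, centred 44 mm from the axis. Its bearing differs from case to case: the pin meets it at a wheel turn between 0.55 and 0.97 rad; elsewhere the tip rides on the plate
- wheel (a joint): blue wheel, radius 72 mm, on the upright axis at the dispenser's origin, underside at z = 24 mm, top at 34 mm (web with the pin hole 33 mm, steel hub cap of 20 mm radius up to 42 mm). Value: turn in rad, 0 at rest against its stop, growing clockwise seen from above, up to 1.3. A spring always drives it back to 0: 0.06 N m at rest, plus 0.2 N m per rad (about 5 N at the pin hole at the catch)
- wheel_hole (a point): centre of the wheel's pin hole at the web's top (33 mm above the dispenser's underside): through hole 14 mm across, 44 mm from the axis, ringed in yellow; moves with the wheel
- lock_pin: loose locking pin, upright, 30 to 90 g. Origin at the tip (lower end), z up towards its head. Steel shank 12 mm across, 26 mm long with a tapered tip; steel collar 26 mm across from 26 to 30 mm; red square head 16 x 16 mm, from 30 to 66 mm above the tip, sides along the pin's x and y
- pin_stand: fixed aluminium block 46 x 46 x 34 mm, origin at the centre of its underside; the pin stands in its central hole (14.5 mm across), collar on the block's top, tip 8 mm above the counter
- label_roll: loose roll of white labels lying flat, 60 mm across, 32 mm high; origin under its centre; to be left alone
- olive_dish: loose small dish of olives, 69 mm across, 34 mm high; origin under its centre; to be left alone
- pick_cup: loose grey cup of tasting picks, 65 mm across, 70 mm high; origin under its centre; to be left alone
- jar: loose spread jar with a dark red lid, 75 mm across, 62 mm high; origin under its centre; to be left alone

How it is judged (in metres and radians):
On the way, in this order (a step that is already met when the one before it is completed fails the run):
1. the pin has been lifted out of its stand (z of lock_pin in the frame of pin_stand above 0.036 m), for 0.1 s.
2. the pin stands through the wheel's hole and has turned the wheel by more than 0.35 rad (z of lock_pin in the frame of dispenser below 0.03 m and horizontal distance between lock_pin and wheel_hole below 0.006 m and value of joint wheel above 0.35 rad), for 0.2 s.
At the end, for the whole second after the job is handed in: The wheel stays turned by 0.50 to 1.02 rad; the pin stands through its hole (tip within 6 mm of the hole's centre, tilt under 0.2 rad) and is home in the catch: tip no more than 12 mm above the dispenser's underside (8 mm when the collar lies on the wheel); pin at rest, released (value of joint wheel between 0.5 and 1.02 rad and z of lock_pin in the frame of dispenser below 0.012 m and horizontal distance between lock_pin and wheel_hole below 0.006 m and angle between lock_pin's own z axis and vertical below 0.2 rad and linear speed of lock_pin below 0.02 m/s); the robot touches nothing.
It fails at once if the pin is pressed on the wheel, the catch plate or the dispenser with more than 40 N (contact force between lock_pin and dispenser above 40 N).
It fails at once if the robot (fingers, hand or arm) leans on the dispenser or its wheel with more than 15 N (contact force between the arm and dispenser above 15 N).
It fails at once if one of the other things (label roll, olive dish, pick cup, jar) is shifted by more than 30 mm (distance of any of label_roll, olive_dish, pick_cup, jar from where it was at the start of the episode above 0.03 m).
It also fails if it takes over 58 s, if anything falls off the work surface, if the arm or the gripper's body presses on something with over 40 N, if the wrist force passes 120 N, or if a joint passes its speed limit or range.

## Working session

There is one attempt and no reset: what is moved stays moved. The work goes in short steps, Python scripts to look and compute and a tool call to move; the robot and the scene stay as the last step left them, time stands still between calls to the robot, and variables do not carry over. Pictures are saved under pics/ and viewed, at most 10 in all, crops included, and the job is handed in when it is done.

Besides the shell and the picture viewer there is one more tool, called after ">>>" as name(argument=value, ...), one argument or row to a line, values as JSON. send_rows: Moves the arm, as the interface text tells. Its arguments: {"type":"object","properties":{"targets":{"type":"array"}},"required":["targets"]}

```bash
mkdir -p pics; cat > h.py <<'E'
from bench import arm
import numpy as np, cv2
def pts(name, depth):
    m=arm.camera_model(name); v,u=np.mgrid[0:480,0:640]; T=np.array(m["cam_to_world"])
    p=np.stack([(u-m["cx"])/m["fx"]*depth,(v-m["cy"])/m["fy"]*depth,depth,np.ones_like(depth)],-1)
    w=(p@T.T)[...,:3]; w[depth<=0]=np.nan; return w
E
python3 - <<'E'
from h import *
for c in("scene","top"):
    im,d=arm.get_image(c); cv2.imwrite(f"pics/{c}0.png",im[...,::-1]); np.savez(f"{c}0.npz",im=im,d=d)
    print(c,np.round(arm.camera_model(c)["cam_to_world"],2).tolist())
    w=pts(c,d)
    for t in("lock_pin","pin_stand","dispenser","wheel","wheel_hole","label_roll","olive_dish","pick_cup","jar"):
        for b in arm.boxes_of(c,t)[:2]:
            l,tp,ww,h=b["rect"]; u,v=int(l+ww/2),int(tp+h/2)
            print(t,np.round(b["score"],2),np.round(b["rect"]),np.round(w[min(v,479),min(u,639)]))
s=arm.read_state();print(s)
E
```

```text
scene [[0.77, -0.4, 0.49, 96.27], [-0.63, -0.47, 0.61, -180.46], [-0.01, -0.79, -0.62, 632.21], [0.0, 0.0, 0.0, 1.0]]
lock_pin 0.88 [348. 285.  18.  24.] [516. 249.  55.]
lock_pin 0.22 [239. 233. 103.  75.] [491. 381.  32.]
pin_stand 0.68 [336. 293.  38.  39.] [506. 239.  35.]
dispenser 0.57 [239. 234. 104.  78.] [487. 377.  33.]
wheel 0.62 [243. 233.  90.  60.] [494. 391.  39.]
wheel_hole 0.8 [245. 232.  86.  59.] [499. 397.  37.]
label_roll 0.87 [373. 234.  36.  38.] [651. 309.  32.]
label_roll 0.43 [237. 233. 104.  80.] [485. 376.  33.]
olive_dish 0.57 [346. 208.  40.  36.] [683. 405.  18.]
pick_cup 0.77 [250. 186.  39.  46.] [552. 525.  53.]
jar 0.98 [195. 204.  40.  52.] [440. 529.  55.]
top [[-0.0, -0.99, 0.12, 447.04], [-1.0, -0.0, -0.02, 395.66], [0.02, -0.12, -0.99, 919.83], [0.0, 0.0, 0.0, 1.0]]
lock_pin 0.53 [382. 249.  15.  17.] [518. 259.  72.]
pin_stand 0.79 [372. 245.  27.  28.] [518. 265.  53.]
pin_stand 0.44 [382. 250.  15.  16.] [518. 259.  72.]
dispenser 0.94 [261. 219.  96.  94.] [504. 403.  41.]
wheel 0.98 [269. 228.  78.  73.] [508. 406.  42.]
wheel 0.59 [258. 2
[... 475 characters left out ...]
nts': array([ 1.37258986e+00,  3.84676616e-01,  7.91970787e-03, -9.25824534e-06,
       -1.19400322e+00, -2.58638115e-01]), 'joint_vel': array([-0.00047999, -0.00035205, -0.00016961,  0.00082575, -0.00098687,
       -0.00026619]), 'joint_efforts': array([-8.96784258e-06, -3.92095399e+01,  1.88621199e+01,  4.19051796e+00,
       -3.01682949e-04, -1.03653815e-05]), 'position': array([275.64462003, 560.91479769, 231.3325593 ]), 'ee_rot': array([ 9.74024479e-01, -2.26442739e-01, -4.84930702e-06, -1.79627246e-05]), 'contact_force': array([ 0.38845605, -0.29018922,  0.69649491]), 'wrist_torque': array([-0.06461594, -0.00423013,  0.00312392]), 'grasp_force': 0.0, 'gripper_width': 85.36918441827945}
```

View pics/top0.png

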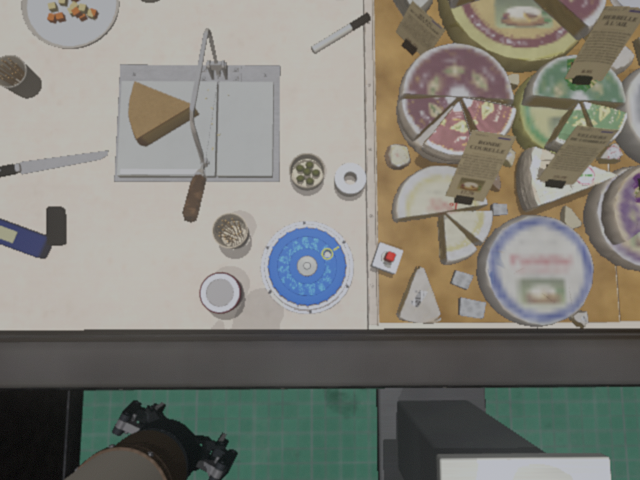

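View pics/scene0.png

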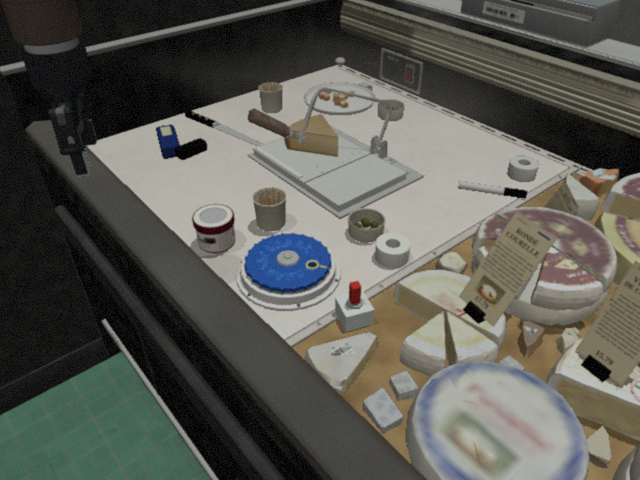

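The top view shows the pin head at (390,257), the wheel axis at about (307,266) and the yellow-ringed hole at (327,254). The scene view agrees, with the pin at (355,292) and the hole at (312,265). Next I measure these precisely in both views.

```bash
cat >> h.py <<'E'
def ray(c,u,v,z):
    m=arm.camera_model(c);T=np.array(m["cam_to_world"]);d=T[:3,:3]@[(u-m["cx"])/m["fx"],(v-m["cy"])/m["fy"],1];o=T[:3,3]
    return (o+d*(z-o[2])/d[2])[:2]
def plane(c,mask,z):
    v,u=np.nonzero(mask); return np.array([ray(c,a,b,z) for a,b in zip(u,v)],np.float32)
E
python3 - <<'E'
from h import *
R={"top":[(375,398,243,272),(265,350,220,312)],"scene":[(343,370,278,312),(238,342,228,306)]}
for c in R:
    f=np.load(c+"0.npz");im=f["im"];w=pts(c,f["d"]);hsv=cv2.cvtColor(im,cv2.COLOR_RGB2HSV);H,S,V=[hsv[...,i].astype(int) for i in range(3)]
    def box(b):
        m=np.zeros((480,640),bool);m[b[2]:b[3],b[0]:b[1]]=1;return m
    red=box(R[c][0])&((H<8)|(H>172))&(S>150)&(V>60)
    p=w[red];print(c,"red",red.sum(),np.nanpercentile(p,[5,50,95],axis=0).round(1).tolist())
    top=red&(V>np.percentile(V[red],50)) if c=="top" else red
    q=p[p[:,2]>65]; print(" top pts",len(q),q.mean(0).round(1) if len(q) else 0)
    if c=="top":
        P=plane(c,red,74);r=cv2.minAreaRect(P);print(" rect@74",r)
        v,u=np.nonzero(red);print(u.min(),u.max(),v.min(),v.max())
    blue=box(R[c][1])&(H>98)&(H<125)&(S>110)
    P=plane(c,blue,34);hull=cv2.convexHull(P);e=cv2.fitEllipse(hull);print(" wheel",e,cv2.minEnclosingCircle(P))
    yel=box(R[c][1])&(H>18)&(H<38)&(S>70)
    P=plane(c,yel,33);n,l,st,ce=cv2.connectedComponentsWithStats(yel.astype(np.uint8));print(" yel",yel.sum(),st[1:,4],P.mean(0),(P.max(0)+P.min(0))/2,cv2.minEnclosingCircle(P))
    # stand top z~34
    m=box((365,410,235,280) if c=="top" else (325,385,285,335))&(abs(w[...,2]-34)<4)
    print(" stand",m.sum(),cv2.minAreaRect(w[m][:,:2].astype(np.float32)))
    ctr=np.array(e[0]); 
    lab=cv2.resize(im[R[c][1][2]-15:R[c][1][3]+20,R[c][1][0]-10:410][...,::-1],None,fx=4,fy=4,interpolation=cv2.INTER_CUBIC); cv2.imwrite(f"pics/{c}crop.png",lab);print(lab.shape)
E
```

```text
top red 53 [[513.8, 252.0, 71.7], [519.8, 257.5, 73.7], [525.4, 263.0, 75.3]]
 top pts 53 [519.6 257.4  73.5]
 rect@74 ((519.808837890625, 257.58428955078125), (12.76242446899414, 12.937233924865723), 63.25239562988281)
386 394 252 260Traceback (most recent call last):
  File "<stdin>", line 15, in <module>
  File "h.py", line 11, in plane
    v,u=np.nonzero(mask); return np.array([ray(c,a,b,z) for a,b in zip(u,v)],np.float32)
                                           ~~~^^^^^^^^^
  File "h.py", line 8, in ray
    m=arm.camera_model(c);T=np.array(m["cam_to_world"]);d=T[:3,:3]@[(u-m["cx"])/m["fx"],(v-m["cy"])/m["fy"],1];o=T[:3,3]
ValueError: time passes only in moves, steps and waits
```

```bash
cat >> h.py <<'E'
import functools
cam=functools.lru_cache(lambda c:arm.camera_model(c))
def ray(c,u,v,z):
    m=cam(c);T=np.array(m["cam_to_world"]);d=T[:3,:3]@np.array([(u-m["cx"])/m["fx"],(v-m["cy"])/m["fy"],1]);o=T[:3,3]
    return (o+d*(z-o[2])/d[2])[:2]
E
cat > m.py <<'E'
from h import *
R={"top":[(375,398,243,272),(265,350,220,312)],"scene":[(343,370,278,312),(238,342,228,306)]}
for c in R:
    f=np.load(c+"0.npz");im=f["im"];w=pts(c,f["d"]);hsv=cv2.cvtColor(im,cv2.COLOR_RGB2HSV);H,S,V=[hsv[...,i].astype(int) for i in range(3)]
    def box(b):
        m=np.zeros((480,640),bool);m[b[2]:b[3],b[0]:b[1]]=1;return m
    red=box(R[c][0])&((H<8)|(H>172))&(S>120)&(V>50)
    p=w[red];print(c,"red",red.sum(),np.nanpercentile(p,[5,50,95],axis=0).round(1).tolist())
    P=plane(c,red,74);print(" rect@74",cv2.minAreaRect(P))
    blue=box(R[c][1])&(H>98)&(H<125)&(S>110)
    P=plane(c,blue,34);hull=cv2.convexHull(P);e=cv2.fitEllipse(hull);print(" wheel",e,cv2.minEnclosingCircle(P))
    yel=box(R[c][1])&(H>18)&(H<38)&(S>70)
    P=plane(c,yel,33);n,l,st,ce=cv2.connectedComponentsWithStats(yel.astype(np.uint8));print(" yel",yel.sum(),st[1:].tolist(),P.mean(0),(P.max(0)+P.min(0))/2,cv2.minEnclosingCircle(P))
    hub=(w[...,2]>38.5)&(w[...,2]<46)&box(R[c][1]);print(" hub",hub.sum(),np.median(w[hub],0))
    m=box((365,410,235,280) if c=="top" else (325,385,285,335))&(abs(w[...,2]-36)<5)
    print(" stand",m.sum(),cv2.minAreaRect(w[m][:,:2].astype(np.float32)))
    print(" z counter", np.nanmedian(w[300:320,100:180,2]) if c=="top" else np.nanmedian(w[130:150,300:340,2]))
    lab=cv2.resize(im[R[c][1][2]-10:R[c][1][3]+20,R[c][1][0]-5:410][...,::-1],None,fx=4,fy=4,interpolation=cv2.INTER_CUBIC); cv2.imwrite(f"pics/{c}crop.png",lab);print(lab.shape)
E
python3 m.py
```

```text
top red 65 [[513.4, 251.8, 69.4], [519.8, 257.6, 73.5], [525.6, 264.3, 75.3]]
 rect@74 ((519.7128295898438, 258.2039794921875), (14.764145851135254, 14.267234802246094), 71.50021362304688)
 wheel ((504.64630126953125, 407.2376403808594), (142.75587463378906, 143.72462463378906), 119.0327377319336) ((504.7045593261719, 407.0463562011719), 72.30400085449219)
 yel 23 [[334, 247, 5, 3, 6], [324, 249, 2, 1, 2], [328, 249, 3, 2, 4], [322, 252, 1, 4, 4], [332, 253, 1, 2, 2], [329, 256, 3, 3, 3], [324, 258, 2, 1, 2]] [531.1364  364.90488] [529.8011  363.42072] ((531.3970336914062, 362.8095397949219), 16.861507415771484)
 hub 169 [505.8105005  406.3522153   40.10987776]
 stand 492 ((520.4530639648438, 256.1580505371094), (46.26382827758789, 46.269779205322266), 69.9885482788086)
 z counter 0.09161786355173263
(488, 600, 3)
scene red 213 [[510.9, 246.8, 42.6], [515.3, 251.2, 62.2], [522.1, 260.0, 74.2]]
 rect@74 ((506.8716735839844, 241.80502319335938), (44.846885681152344, 14.81591796875), 48.02065658569336)
 wheel ((500.8799743652344, 401.5295715332031), (143.6195068359375, 152.0344696044922), 148.80458068847656) ((500.78570556640625, 402.4084167480469), 76.78213500976562)
 yel 44 [[306, 261, 13, 8, 39], [320, 266, 4, 1, 4], [325, 267, 1, 1, 1]] [527.92194 366.7153 ] [528.84717 364.68652] ((530.7454833984375, 363.73681640625), 16.712642669677734)
 hub 129 [503.73345312 404.11699227  39.55018326]
 stand 566 ((512.6123657226562, 235.3565216064453), (89.34891510009766, 47.235443115234375), 69.15577697753906)
 z counter 69.54022136861067
(432, 708, 3)
```

View pics/topcrop.png

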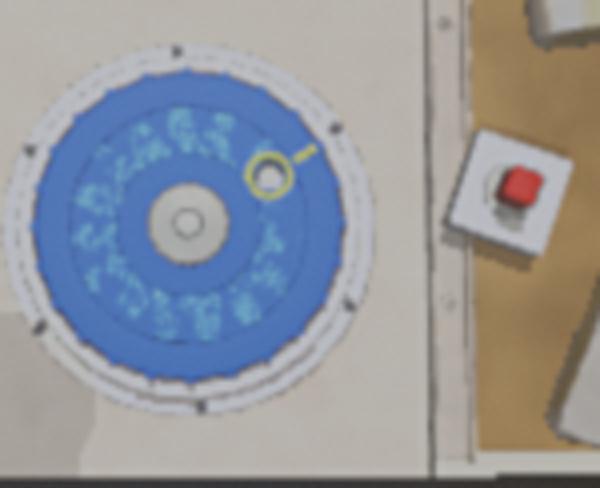

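The crop confirms the hole centre at crop (269,175), i.e. pixel (327,253.5). That is 44 mm from the axis at a bearing of about -60°, and the stand is turned by -20°. I'll close the fingers along -20°, which is nearly tangential at the catch.

```bash
cat > plan.py <<'E'
import sys,json
from h import *
from scipy.spatial.transform import Rotation as Ro
def plan(t,psi,n):
    s=arm.read_state();p=np.array(s["position"]);R=Ro.from_quat(s["ee_rot"])
    a=np.radians(psi);G=Ro.from_matrix(np.array([[np.cos(a),np.sin(a),0],[np.sin(a),-np.cos(a),0],[0,0,-1]]))
    rv=(R.inv()*G).as_rotvec();st=Ro.from_rotvec(rv/n);d=(np.array(t)-p)/n
    for i in range(n):
        x=R.inv().apply(d)/10;print(dict(zip(["x","y","z","ax","ay","az"],[*np.round(x,2),*np.round(np.degrees(rv/n),2)])));R=R*st
    print("pos",p.round(1),"F",np.round(s["contact_force"],1),"w",round(s["gripper_width"],1),"t",s["clock"],"j",np.round(s["joints"],2))
if __name__=="__main__":
    a=list(map(float,sys.argv[1:]));plan(a[:3],a[3],int(a[4]))
E
python3 plan.py 519.7 258 150 -110 12; python3 -c "
from h import *
print(ray('top',326.9,253.4,33),ray('scene',312,264.5,33))"
```

```text
{'x': np.float64(2.94), 'y': np.float64(1.37), 'z': np.float64(0.68), 'ax': np.float64(-0.0), 'ay': np.float64(0.0), 'az': np.float64(6.99)}
{'x': np.float64(3.08), 'y': np.float64(1.0), 'z': np.float64(0.68), 'ax': np.float64(-0.0), 'ay': np.float64(0.0), 'az': np.float64(6.99)}
{'x': np.float64(3.18), 'y': np.float64(0.62), 'z': np.float64(0.68), 'ax': np.float64(-0.0), 'ay': np.float64(0.0), 'az': np.float64(6.99)}
{'x': np.float64(3.23), 'y': np.float64(0.23), 'z': np.float64(0.68), 'ax': np.float64(-0.0), 'ay': np.float64(0.0), 'az': np.float64(6.99)}
{'x': np.float64(3.24), 'y': np.float64(-0.17), 'z': np.float64(0.68), 'ax': np.float64(-0.0), 'ay': np.float64(0.0), 'az': np.float64(6.99)}
{'x': np.float64(3.19), 'y': np.float64(-0.56), 'z': np.float64(0.68), 'ax': np.float64(-0.0), 'ay': np.float64(0.0), 'az': np.float64(6.99)}
{'x': np.float64(3.1), 'y': np.float64(-0.94), 'z': np.float64(0.68), 'ax': np.float64(-0.0), 'ay': np.float64(0.0), 'az': np.float64(6.99)}
{'x': np.float64(2.96), 'y': np.float64(-1.31), 'z': np.float64(0.68), 'ax': np.float64(-0.0), 'ay': np.float64(0.0), 'az': np.float64(6.99)}
{'x': np.float64(2.78), 'y': np.float64(-1.67), 'z': np.float64(0.68), 'ax': np.float64(-0.0), 'ay': np.float64(0.0), 'az': np.float64(6.99)}
{'x': np.float64(2.56), 'y': np.float64(-1.99), 'z': np.float64(0.68), 'ax': np.float64(-0.0), 'ay': np.float64(0.0), 'az': np.float64(6.99)}
{'x': np.float64(2.3), 'y': np.float64(-2.29), 'z': np.float64(0.68), 'ax': np.float64(-0.0), 'ay': np.float64(0.0), 'az': np.float64(6.99)}
{'x': np.float64(2.0), 'y': np.float64(-2.55), 'z': np.float64(0.68), 'ax': np.float64(-0.0), 'ay': np.float64(0.0), 'az': np.float64(6.99)}
pos [275.6 560.9 231.3] F [ 0.4 -0.3  0.7] w 85.4 t 1.0 j [ 1.37  0.38  0.01 -0.   -1.19 -0.26]
[528.08324743 369.25979493] [527.11033375 368.41236648]
```

>>> send_rows(
  targets=[
    {"x":2.9,"y":1.4,"z":0.7,"az":7,"gripper":-0.2},
    {"x":3.1,"y":1.0,"z":0.7,"az":7,"gripper":-0.2},
    {"x":3.2,"y":0.6,"z":0.7,"az":7,"gripper":-0.2},
    {"x":3.2,"y":0.2,"z":0.7,"az":7,"gripper":-0.2},
    {"x":3.2,"y":-0.2,"z":0.7,"az":7,"gripper":-0.2},
  ],
)

```text
$.targets[0]: bad value
```

>>> send_rows(
  targets=[
    {"x":3.2,"y":-0.6,"z":0.7,"az":7,"gripper":-0.2},
    {"x":3.1,"y":-0.9,"z":0.7,"az":7,"gripper":-0.2},
    {"x":3.0,"y":-1.3,"z":0.7,"az":7,"gripper":-0.2},
    {"x":2.8,"y":-1.7,"z":0.7,"az":7,"gripper":-0.2},
    {"x":2.6,"y":-2.0,"z":0.7,"az":7,"gripper":-0.2},
  ],
)

```text
$.targets[0]: bad value
```

>>> send_rows(
  targets=[
    {"x":2.3,"y":-2.3,"z":0.7,"az":7,"gripper":-0.2},
    {"x":2.0,"y":-2.6,"z":0.7,"az":7,"gripper":-0.2},
    {"gripper":-0.2},
    {"gripper":-0.2},
    {"gripper":-0.2},
  ],
)

```text
$.targets[0]: bad value
```

```bash
python3 plan.py 519.7 258 43 -110 4
```

```text
{'x': np.float64(8.82), 'y': np.float64(4.1), 'z': np.float64(4.71), 'ax': np.float64(-0.0), 'ay': np.float64(0.0), 'az': np.float64(20.96)}
{'x': np.float64(9.7), 'y': np.float64(0.68), 'z': np.float64(4.71), 'ax': np.float64(-0.0), 'ay': np.float64(0.0), 'az': np.float64(20.96)}
{'x': np.float64(9.3), 'y': np.float64(-2.83), 'z': np.float64(4.71), 'ax': np.float64(-0.0), 'ay': np.float64(0.0), 'az': np.float64(20.96)}
{'x': np.float64(7.67), 'y': np.float64(-5.97), 'z': np.float64(4.71), 'ax': np.float64(-0.0), 'ay': np.float64(0.0), 'az': np.float64(20.96)}
pos [275.6 560.9 231.3] F [ 0.4 -0.3  0.7] w 85.4 t 1.0 j [ 1.37  0.38  0.01 -0.   -1.19 -0.26]
```

Nothing moved. The rows probably need all seven keys.

>>> send_rows(
  targets=[
    {"x":2.9,"y":1.4,"z":0.7,"ax":0,"ay":0,"az":7,"gripper":-0.2},
    {"x":3.1,"y":1.0,"z":0.7,"ax":0,"ay":0,"az":7,"gripper":-0.2},
    {"x":3.2,"y":0.6,"z":0.7,"ax":0,"ay":0,"az":7,"gripper":-0.2},
    {"x":3.2,"y":0.2,"z":0.7,"ax":0,"ay":0,"az":7,"gripper":-0.2},
    {"x":3.2,"y":-0.2,"z":0.7,"ax":0,"ay":0,"az":7,"gripper":-0.2},
  ],
)

```text
clock: 1.42
position: [377.9, 434.2, 196.2]
ee_rot: [0.859, -0.511, 0.0, -0.0]
contact_force: [0.8, 0.2, 0.7]
gripper_width: 51.7
grasp_force: 0.0
```

>>> send_rows(
  targets=[
    {"x":3.2,"y":-0.6,"z":0.7,"ax":0,"ay":0,"az":7,"gripper":-0.2},
    {"x":3.1,"y":-0.9,"z":0.7,"ax":0,"ay":0,"az":7,"gripper":-0.2},
    {"x":3.0,"y":-1.3,"z":0.7,"ax":0,"ay":0,"az":7,"gripper":-0.2},
    {"x":2.8,"y":-1.7,"z":0.7,"ax":0,"ay":0,"az":7,"gripper":-0.2},
    {"x":2.6,"y":-2.0,"z":0.7,"ax":0,"ay":0,"az":7,"gripper":-0.2},
  ],
)

```text
clock: 1.83
position: [479.9, 306.8, 161.3]
ee_rot: [-0.666, 0.746, -0.0, 0.0]
contact_force: [0.4, -0.1, -0.3]
gripper_width: 51.0
grasp_force: 0.0
```

>>> send_rows(
  targets=[
    {"x":2.3,"y":-2.3,"z":0.7,"ax":0,"ay":0,"az":7,"gripper":-0.2},
    {"x":2.0,"y":-2.6,"z":0.7,"ax":0,"ay":0,"az":7,"gripper":-0.2},
    {"x":0,"y":0,"z":0,"ax":0,"ay":0,"az":0,"gripper":-0.2},
    {"x":0,"y":0,"z":0,"ax":0,"ay":0,"az":0,"gripper":-0.2},
    {"x":0,"y":0,"z":0,"ax":0,"ay":0,"az":0,"gripper":-0.2},
  ],
)

```text
clock: 2.25
position: [520.3, 257.2, 147.4]
ee_rot: [-0.572, 0.82, 0.0, 0.0]
contact_force: [-0.5, 0.0, 0.2]
gripper_width: 51.2
grasp_force: 0.0
```

```bash
python3 plan.py 519.7 258 42.5 -110 4
```

```text
{'x': np.float64(-0.01), 'y': np.float64(0.02), 'z': np.float64(2.62), 'ax': np.float64(-0.0), 'ay': np.float64(0.0), 'az': np.float64(-0.04)}
{'x': np.float64(-0.01), 'y': np.float64(0.02), 'z': np.float64(2.62), 'ax': np.float64(-0.0), 'ay': np.float64(0.0), 'az': np.float64(-0.04)}
{'x': np.float64(-0.01), 'y': np.float64(0.02), 'z': np.float64(2.62), 'ax': np.float64(-0.0), 'ay': np.float64(0.0), 'az': np.float64(-0.04)}
{'x': np.float64(-0.01), 'y': np.float64(0.02), 'z': np.float64(2.62), 'ax': np.float64(-0.0), 'ay': np.float64(0.0), 'az': np.float64(-0.04)}
pos [520.3 257.2 147.4] F [-0.5  0.   0.2] w 51.2 t 2.25 j [ 0.74  0.38 -0.22  0.   -0.97 -1.09]
```

>>> send_rows(
  targets=[
    {"x":0,"y":0.05,"z":3.5,"ax":0,"ay":0,"az":0,"gripper":-0.2},
    {"x":0,"y":0,"z":3.5,"ax":0,"ay":0,"az":0,"gripper":-0.2},
    {"x":0,"y":0,"z":2.5,"ax":0,"ay":0,"az":0,"gripper":-0.2},
    {"x":0,"y":0,"z":1.0,"ax":0,"ay":0,"az":0,"gripper":-0.2},
    {"x":0,"y":0,"z":0,"ax":0,"ay":0,"az":0,"gripper":-0.2},
  ],
)

```text
clock: 2.67
position: [518.0, 257.5, 40.2]
ee_rot: [-0.573, 0.819, -0.0, -0.002]
contact_force: [0.8, -1.1, 0.9]
gripper_width: 51.3
grasp_force: 0.0
```

>>> send_rows(
  targets=[
    {"x":0,"y":0,"z":0,"ax":0,"ay":0,"az":0,"gripper":0.2},
    {"x":0,"y":0,"z":0,"ax":0,"ay":0,"az":0,"gripper":0.5},
    {"x":0,"y":0,"z":0,"ax":0,"ay":0,"az":0,"gripper":0.7},
    {"x":0,"y":0,"z":0,"ax":0,"ay":0,"az":0,"gripper":1},
    {"x":0,"y":0,"z":0,"ax":0,"ay":0,"az":0,"gripper":1},
  ],
)

```text
clock: 3.08
position: [520.9, 258.7, 44.6]
ee_rot: [-0.573, 0.82, 0.0, 0.002]
contact_force: [-0.5, 2.1, 6.8]
gripper_width: 14.9
grasp_force: 59.2
```

>>> send_rows(
  targets=[
    {"x":0,"y":0,"z":-0.5,"ax":0,"ay":0,"az":0,"gripper":1},
    {"x":0,"y":0,"z":-2.5,"ax":0,"ay":0,"az":0,"gripper":1},
    {"x":0,"y":0,"z":-2.5,"ax":0,"ay":0,"az":0,"gripper":1},
    {"x":0,"y":0,"z":-1.5,"ax":0,"ay":0,"az":0,"gripper":1},
    {"x":0,"y":0,"z":0,"ax":0,"ay":0,"az":0,"gripper":1},
  ],
)

```text
clock: 3.5
position: [521.5, 258.6, 116.4]
ee_rot: [-0.573, 0.82, 0.0, 0.004]
contact_force: [1.0, 0.5, -0.3]
gripper_width: 14.9
grasp_force: 60.7
```

```bash
python3 plan.py 527.5 369 102 -110 4
python3 - <<'E'
from h import *
im,d=arm.get_image("scene");np.savez("s1.npz",im=im,d=d)
cv2.imwrite("pics/s1.png",cv2.resize(im[210:340,230:420][...,::-1],None,fx=4,fy=4,interpolation=cv2.INTER_CUBIC))
E
```

```text
{'x': np.float64(-2.64), 'y': np.float64(0.81), 'z': np.float64(0.37), 'ax': np.float64(-0.06), 'ay': np.float64(0.09), 'az': np.float64(-0.04)}
{'x': np.float64(-2.64), 'y': np.float64(0.81), 'z': np.float64(0.37), 'ax': np.float64(-0.06), 'ay': np.float64(0.09), 'az': np.float64(-0.04)}
{'x': np.float64(-2.64), 'y': np.float64(0.81), 'z': np.float64(0.37), 'ax': np.float64(-0.06), 'ay': np.float64(0.09), 'az': np.float64(-0.04)}
{'x': np.float64(-2.64), 'y': np.float64(0.81), 'z': np.float64(0.36), 'ax': np.float64(-0.06), 'ay': np.float64(0.09), 'az': np.float64(-0.04)}
pos [521.5 258.6 116.4] F [ 1.   0.5 -0.3] w 14.9 t 3.5 j [ 0.74  0.42 -0.26  0.   -0.89 -1.09]
```

View pics/s1.png

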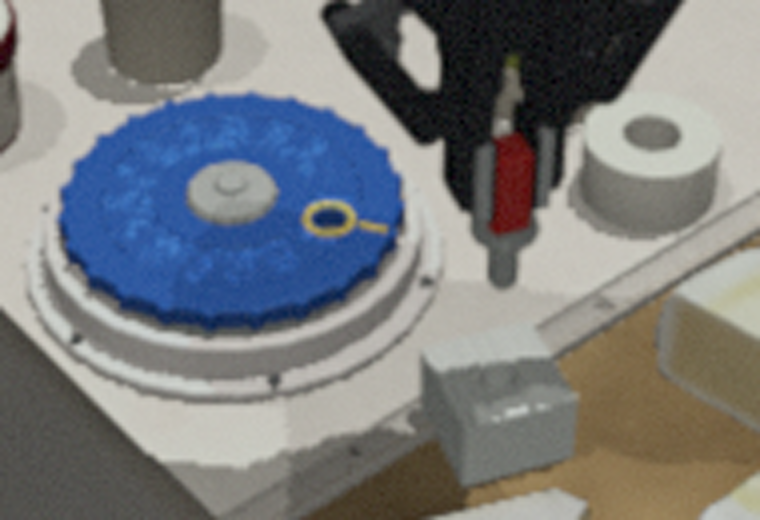

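The pin is held upright, with its tip at about (355.5,281.5). I move above the hole.

>>> send_rows(
  targets=[
    {"x":-3.5,"y":1.1,"z":0,"ax":0,"ay":0,"az":0,"gripper":1},
    {"x":-3.5,"y":1.1,"z":0,"ax":0,"ay":0,"az":0,"gripper":1},
    {"x":-2.5,"y":0.8,"z":0,"ax":0,"ay":0,"az":0,"gripper":1},
    {"x":-1.0,"y":0.2,"z":0,"ax":0,"ay":0,"az":0,"gripper":1},
    {"x":0,"y":0,"z":0,"ax":0,"ay":0,"az":0,"gripper":1},
  ],
)

```text
clock: 3.97
position: [525.2, 368.6, 110.3]
ee_rot: [-0.573, 0.819, -0.0, -0.001]
contact_force: [1.3, -0.6, -1.9]
gripper_width: 14.6
grasp_force: 60.7
```

>>> send_rows(
  targets=[
    {"x":0,"y":0,"z":0,"ax":0,"ay":0,"az":0,"gripper":1},
    {"x":0,"y":0,"z":0,"ax":0,"ay":0,"az":0,"gripper":1},
    {"x":0,"y":0,"z":0,"ax":0,"ay":0,"az":0,"gripper":1},
  ],
)

```text
clock: 4.22
position: [525.6, 365.5, 111.9]
ee_rot: [-0.572, 0.82, -0.0, -0.001]
contact_force: [-0.7, 0.9, 0.1]
gripper_width: 14.7
grasp_force: 60.7
```

```bash
python3 plan.py 527.5 369 80 -110 1
python3 - <<'E'
from h import *
im,d=arm.get_image("scene");np.savez("s2.npz",im=im,d=d)
cv2.imwrite("pics/s2.png",cv2.resize(im[190:320,230:400][...,::-1],None,fx=4.6,fy=4.6,interpolation=cv2.INTER_CUBIC))
E
```

```text
{'x': np.float64(-0.4), 'y': np.float64(-0.06), 'z': np.float64(3.19), 'ax': np.float64(0.04), 'ay': np.float64(-0.08), 'az': np.float64(-0.25)}
pos [525.6 365.5 111.9] F [-0.7  0.9  0.1] w 14.7 t 4.2167 j [ 0.86  0.51 -0.11 -0.   -0.96 -1.21]
```

View pics/s2.png

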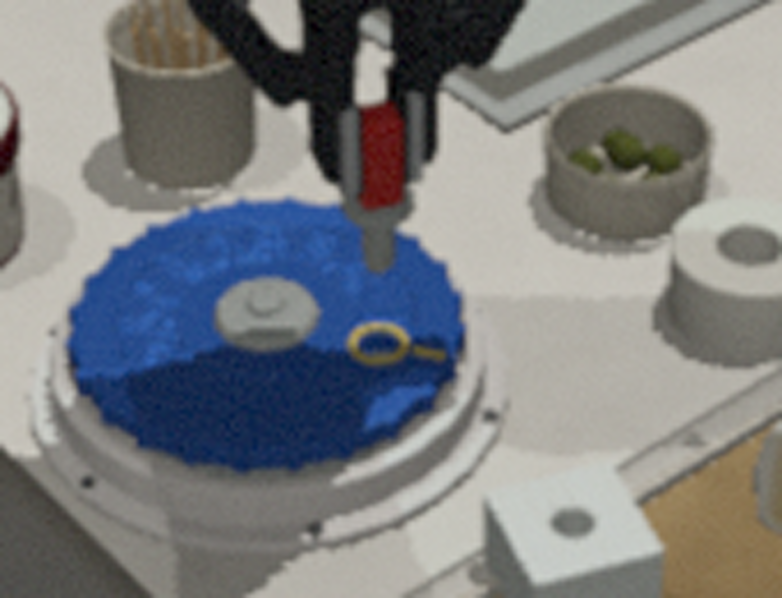

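The pin hangs above the hole, with its tip at crop (379,270), i.e. pixel (312,248.5), and the ring centre at crop (379,344), i.e. pixel (312,264.6). I compare both through the same camera.

```bash
python3 - <<'E'
from h import *
print("hole",ray('scene',312,264.5,33)); 
for z in (76,78,80): print(z,ray('scene',312,248,z))
f=np.load("s2.npz");w=pts("scene",f["d"])
for v in range(212,252,2): print(v,w[v,308:317,2].round(0),w[v,312,:2].round(1))
E
```

```text
hole [527.11033375 368.41236648]
76 [521.72182257 360.69899083]
78 [520.19200791 358.7531193 ]
80 [518.66219324 356.80724777]
212 [  2. 140. 141.  nan 141. 140. 141. 140. 140.] [527.4 366.2]
214 [147. 140. 141. 141. 141. 141. 141. 141. 141.] [524.  361.9]
216 [143. 141.  nan 140. 141. 141. 141. 141. 140.] [521.4 358.7]
218 [141. 139. 139. 140. 141. 139. 138. 138. 137.] [517.9 354.4]
220 [136. 135. 137. 135. 136. 135. 134. 133. 132.] [518.7 355.6]
222 [132. 132. 133. 131. 130. 130. 131. 131. 129.] [520.3 357.7]
224 [127. 128. 127. 127. 128. 128. 128. 126. 125.] [518.6 355.6]
226 [124. 125. 124. 125. 123. 122. 123. 122. 122.] [520.1 357.5]
228 [120. 120. 120. 120. 119. 119. 118. 119. 118.] [519.9 357.4]
230 [117. 117. 115. 116. 115. 116. 114. 116. 114.] [519.9 357.6]
232 [111. 112. 114. 112. 111. 111. 112. 111. 110.] [520.3 358.1]
234 [105. 108. 107. 109. 108. 107. 107. 106. 107.] [519.1 356.6]
236 [104. 105. 105. 104. 104. 103. 104. 105. 106.] [518.9 356.5]
238 [103. 102. 103. 104. 104. 104. 102. 102. 102.] [515.6 352.5]
240 [33. 90. 93. 93. 93. 94. 94. 91. 33.] [521.7 360.3]
242 [34. 89. 89. 89. 89. 89. 90. 90. 35.] [521.4 360. ]
244 [31. 83. 86. 85. 87. 85. 86. 84. 33.] [519.7 357.9]
246 [34. 80. 79. 82. 82. 83. 82. 81. 34.] [520.3 358.8]
248 [33. 32. 34. 78. 76. 78. 74. 34. 33.] [521.4 360.3]
250 [32. 32. 35. 35. 33. 33. 31. 33. 33.] [551.  398.1]
```

>>> send_rows(
  targets=[
    {"x":-0.46,"y":-0.09,"z":1.5,"ax":0,"ay":0,"az":0,"gripper":1},
    {"x":0,"y":0,"z":1.5,"ax":0,"ay":0,"az":0,"gripper":1},
    {"x":0,"y":0,"z":1.0,"ax":0,"ay":0,"az":0,"gripper":1},
    {"x":0,"y":0,"z":0,"ax":0,"ay":0,"az":0,"gripper":1},
    {"x":0,"y":0,"z":0,"ax":0,"ay":0,"az":0,"gripper":1},
  ],
)

```text
clock: 4.68
position: [528.3, 370.3, 72.1]
ee_rot: [-0.572, 0.82, -0.0, -0.001]
contact_force: [0.1, 0.4, -0.8]
gripper_width: 14.8
grasp_force: 60.7
```

>>> send_rows(
  targets=[
    {"x":0,"y":0,"z":0.2,"ax":0,"ay":0,"az":0,"gripper":1},
    {"x":0,"y":0,"z":0.2,"ax":0,"ay":0,"az":0,"gripper":1},
    {"x":0,"y":0,"z":0.1,"ax":0,"ay":0,"az":0,"gripper":1},
    {"x":0,"y":0,"z":0,"ax":0,"ay":0,"az":0,"gripper":1},
    {"x":0,"y":0,"z":0,"ax":0,"ay":0,"az":0,"gripper":1},
  ],
)

```text
clock: 5.1
position: [528.5, 371.2, 67.7]
ee_rot: [-0.572, 0.82, 0.0, 0.0]
contact_force: [0.0, -0.1, -0.3]
gripper_width: 14.6
grasp_force: 60.7
```

>>> send_rows(
  targets=[
    {"x":0.12,"y":0,"z":0,"ax":0,"ay":0,"az":0,"gripper":1},
    {"x":0,"y":0,"z":0.1,"ax":0,"ay":0,"az":0,"gripper":1},
    {"x":0,"y":0,"z":0.1,"ax":0,"ay":0,"az":0,"gripper":1},
    {"x":0,"y":0,"z":0,"ax":0,"ay":0,"az":0,"gripper":1},
    {"x":0,"y":0,"z":0,"ax":0,"ay":0,"az":0,"gripper":1},
  ],
)

```text
clock: 5.52
position: [528.4, 370.2, 65.5]
ee_rot: [-0.572, 0.82, 0.0, 0.001]
contact_force: [2.3, 0.1, 0.8]
gripper_width: 15.0
grasp_force: 60.8
```

>>> send_rows(
  targets=[
    {"x":0,"y":0,"z":0.1,"ax":0,"ay":0,"az":0,"gripper":1},
    {"x":0,"y":0,"z":0.1,"ax":0,"ay":0,"az":0,"gripper":1},
    {"x":0,"y":0,"z":0.1,"ax":0,"ay":0,"az":0,"gripper":1},
    {"x":0,"y":0,"z":0,"ax":0,"ay":0,"az":0,"gripper":1},
    {"x":0,"y":0,"z":0,"ax":0,"ay":0,"az":0,"gripper":1},
  ],
)

```text
clock: 5.93
position: [527.8, 369.8, 62.0]
ee_rot: [-0.572, 0.82, -0.0, -0.0]
contact_force: [2.2, -0.2, -0.6]
gripper_width: 14.6
grasp_force: 60.7
```

>>> send_rows(
  targets=[
    {"x":0,"y":0,"z":0.15,"ax":0,"ay":0,"az":0,"gripper":1},
    {"x":0,"y":0,"z":0.1,"ax":0,"ay":0,"az":0,"gripper":1},
    {"x":0,"y":0,"z":0.1,"ax":0,"ay":0,"az":0,"gripper":1},
    {"x":0,"y":0,"z":0,"ax":0,"ay":0,"az":0,"gripper":1},
    {"x":0,"y":0,"z":0,"ax":0,"ay":0,"az":0,"gripper":1},
  ],
)

```text
clock: 6.35
position: [527.9, 369.9, 58.6]
ee_rot: [-0.572, 0.82, -0.0, -0.0]
contact_force: [1.4, 0.1, -0.7]
gripper_width: 15.0
grasp_force: 60.7
```

>>> send_rows(
  targets=[
    {"x":0,"y":0,"z":0.1,"ax":0,"ay":0,"az":0,"gripper":1},
    {"x":0,"y":0,"z":0.05,"ax":0,"ay":0,"az":0,"gripper":1},
    {"x":0,"y":0,"z":0.05,"ax":0,"ay":0,"az":0,"gripper":1},
    {"x":0,"y":0,"z":0,"ax":0,"ay":0,"az":0,"gripper":1},
    {"x":0,"y":0,"z":0,"ax":0,"ay":0,"az":0,"gripper":1},
  ],
)

```text
clock: 6.77
position: [528.0, 370.0, 58.5]
ee_rot: [-0.573, 0.82, -0.0, 0.0]
contact_force: [-1.2, -1.8, 6.8]
gripper_width: 15.0
grasp_force: 62.0
```

```bash
python3 plan.py 527.5 369 55 -110 1
python3 - <<'E'
from h import *
im,d=arm.get_image("scene")
cv2.imwrite("pics/s3.png",cv2.resize(im[190:320,230:400][...,::-1],None,fx=4.6,fy=4.6,interpolation=cv2.INTER_CUBIC))
E
```

```text
{'x': np.float64(0.11), 'y': np.float64(0.01), 'z': np.float64(0.35), 'ax': np.float64(-0.03), 'ay': np.float64(0.01), 'az': np.float64(-0.14)}
pos [528.  370.   58.5] F [-1.2 -1.8  6.8] w 15.0 t 6.7667 j [ 0.86  0.58 -0.15  0.   -0.85 -1.21]
```

View pics/s3.png

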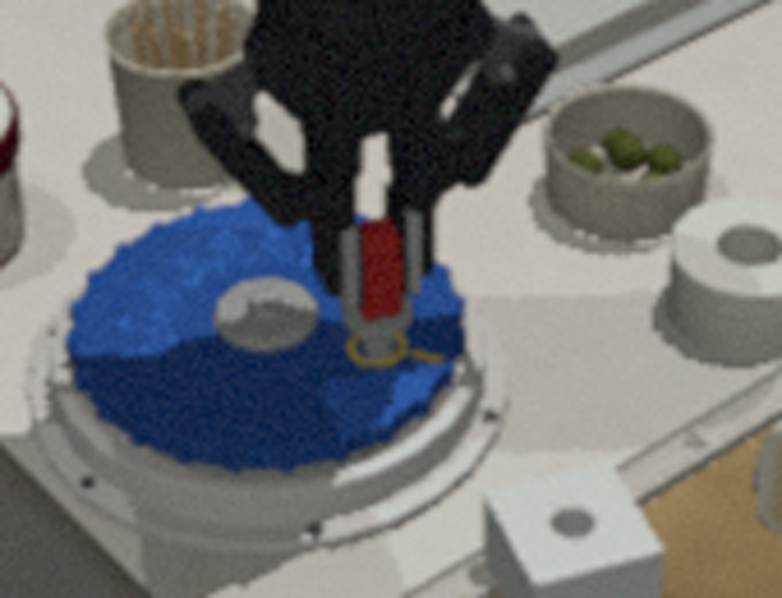

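The pin stands in the ringed hole at crop (377,345) with its tip riding on the plate, so TCP minus tip is 36.5 mm and the push is about 7 N. Next I compute the arc steps.

```bash
cat > arc.py <<'E'
import numpy as np,sys
c=np.array([504.6,407.2]);b0=np.radians(-57.8);ps=np.radians(-110)
X=np.array([np.cos(ps),np.sin(ps)]);Y=np.array([np.sin(ps),-np.cos(ps)])
P=lambda t:c+44*np.array([np.cos(b0-t),np.sin(b0-t)])
if __name__=="__main__":
    for t in np.arange(0,1.1,.05):
        d=P(t+.05)-P(t);print(f"{t:.2f} {P(t).round(1)} x {d@X/10:.2f} y {d@Y/10:.2f}")
E
python3 arc.py
```

```text
0.00 [528. 370.] x 0.17 y 0.14
0.05 [526.2 368.8] x 0.16 y 0.15
0.10 [524.2 367.8] x 0.16 y 0.16
0.15 [522.2 366.9] x 0.15 y 0.16
0.20 [520.2 366.1] x 0.14 y 0.17
0.25 [518.1 365.3] x 0.13 y 0.18
0.30 [516.  364.7] x 0.12 y 0.18
0.35 [513.9 364.2] x 0.11 y 0.19
0.40 [511.7 363.8] x 0.10 y 0.19
0.45 [509.5 363.5] x 0.09 y 0.20
0.50 [507.3 363.3] x 0.08 y 0.20
0.55 [505.1 363.2] x 0.07 y 0.21
0.60 [502.9 363.2] x 0.06 y 0.21
0.65 [500.7 363.4] x 0.05 y 0.21
0.70 [498.5 363.6] x 0.04 y 0.22
0.75 [496.4 364. ] x 0.03 y 0.22
0.80 [494.2 364.4] x 0.02 y 0.22
0.85 [492.1 365. ] x 0.01 y 0.22
0.90 [490.  365.7] x -0.00 y 0.22
0.95 [488.  366.5] x -0.01 y 0.22
1.00 [485.9 367.4] x -0.03 y 0.22
1.05 [484.  368.3] x -0.04 y 0.22
```

>>> send_rows(
  targets=[
    {"x":0.17,"y":0.14,"z":0,"ax":0,"ay":0,"az":0,"gripper":1},
    {"x":0.16,"y":0.15,"z":0,"ax":0,"ay":0,"az":0,"gripper":1},
    {"x":0.16,"y":0.16,"z":0,"ax":0,"ay":0,"az":0,"gripper":1},
    {"x":0.15,"y":0.16,"z":0,"ax":0,"ay":0,"az":0,"gripper":1},
    {"x":0.14,"y":0.17,"z":0,"ax":0,"ay":0,"az":0,"gripper":1},
  ],
)

```text
clock: 7.23
position: [520.1, 367.4, 58.6]
ee_rot: [-0.573, 0.82, 0.0, 0.004]
contact_force: [4.7, 1.7, 3.8]
gripper_width: 15.1
grasp_force: 61.2
```

>>> send_rows(
  targets=[
    {"x":0.13,"y":0.18,"z":0,"ax":0,"ay":0,"az":0,"gripper":1},
    {"x":0.12,"y":0.18,"z":0,"ax":0,"ay":0,"az":0,"gripper":1},
    {"x":0.11,"y":0.19,"z":0,"ax":0,"ay":0,"az":0,"gripper":1},
    {"x":0.1,"y":0.19,"z":0,"ax":0,"ay":0,"az":0,"gripper":1},
    {"x":0,"y":0,"z":0,"ax":0,"ay":0,"az":0,"gripper":1},
  ],
)

```text
clock: 7.65
position: [511.6, 365.7, 58.6]
ee_rot: [-0.573, 0.82, 0.0, 0.004]
contact_force: [5.4, 2.1, 3.4]
gripper_width: 15.2
grasp_force: 61.2
```

>>> send_rows(
  targets=[
    {"x":-0.04,"y":0.2,"z":0.05,"ax":0,"ay":0,"az":0,"gripper":1},
    {"x":0.02,"y":0.15,"z":0,"ax":0,"ay":0,"az":0,"gripper":1},
    {"x":0.06,"y":0.15,"z":0,"ax":0,"ay":0,"az":0,"gripper":1},
    {"x":0.05,"y":0.15,"z":0,"ax":0,"ay":0,"az":0,"gripper":1},
    {"x":0,"y":0,"z":0,"ax":0,"ay":0,"az":0,"gripper":1},
  ],
)

```text
clock: 8.07
position: [505.9, 365.9, 58.5]
ee_rot: [-0.573, 0.82, -0.001, 0.004]
contact_force: [7.7, -2.2, 5.7]
gripper_width: 15.0
grasp_force: 61.5
```

>>> send_rows(
  targets=[
    {"x":0.05,"y":0.15,"z":0,"ax":0,"ay":0,"az":0,"gripper":1},
    {"x":0.04,"y":0.15,"z":0,"ax":0,"ay":0,"az":0,"gripper":1},
    {"x":0.03,"y":0.15,"z":0,"ax":0,"ay":0,"az":0,"gripper":1},
    {"x":0,"y":0,"z":0,"ax":0,"ay":0,"az":0,"gripper":1},
  ],
)

```text
clock: 8.4
position: [501.3, 366.2, 58.5]
ee_rot: [-0.573, 0.82, -0.001, 0.003]
contact_force: [7.8, -2.2, 4.3]
gripper_width: 15.4
grasp_force: 61.4
```

>>> send_rows(
  targets=[
    {"x":0.03,"y":0.15,"z":0,"ax":0,"ay":0,"az":0,"gripper":1},
    {"x":0.03,"y":0.15,"z":0,"ax":0,"ay":0,"az":0,"gripper":1},
    {"x":0,"y":0,"z":0,"ax":0,"ay":0,"az":0,"gripper":1},
  ],
)

```text
clock: 8.65
position: [497.9, 366.7, 58.3]
ee_rot: [-0.573, 0.82, -0.0, 0.003]
contact_force: [6.9, -1.5, 5.5]
gripper_width: 15.0
grasp_force: 61.6
```

>>> send_rows(
  targets=[
    {"x":0.02,"y":0.15,"z":0,"ax":0,"ay":0,"az":0,"gripper":1},
    {"x":0.02,"y":0.15,"z":0,"ax":0,"ay":0,"az":0,"gripper":1},
    {"x":0,"y":0,"z":0,"ax":0,"ay":0,"az":0,"gripper":1},
  ],
)

```text
clock: 8.9
position: [493.5, 366.6, 57.1]
ee_rot: [-0.572, 0.82, -0.0, 0.001]
contact_force: [4.8, -0.3, 4.2]
gripper_width: 15.0
grasp_force: 61.2
```

>>> send_rows(
  targets=[
    {"x":0.01,"y":0.15,"z":0,"ax":0,"ay":0,"az":0,"gripper":1},
    {"x":0.01,"y":0.15,"z":0,"ax":0,"ay":0,"az":0,"gripper":1},
    {"x":0,"y":0,"z":0,"ax":0,"ay":0,"az":0,"gripper":1},
  ],
)

```text
clock: 9.15
position: [491.5, 367.3, 57.2]
ee_rot: [-0.573, 0.82, -0.001, 0.002]
contact_force: [9.4, -2.7, 1.8]
gripper_width: 15.2
grasp_force: 61.1
```

z has dropped and the lateral force is rising, so the slot has been found. I push down.

>>> send_rows(
  targets=[
    {"x":0,"y":-0.05,"z":0.15,"ax":0,"ay":0,"az":0,"gripper":1},
    {"x":0,"y":0,"z":0.15,"ax":0,"ay":0,"az":0,"gripper":1},
    {"x":0,"y":0,"z":0,"ax":0,"ay":0,"az":0,"gripper":1},
  ],
)

```text
clock: 9.4
position: [492.4, 367.0, 55.5]
ee_rot: [-0.573, 0.82, -0.001, 0.002]
contact_force: [7.4, -4.3, 7.8]
gripper_width: 14.4
grasp_force: 61.8
```

>>> send_rows(
  targets=[
    {"x":0.08,"y":-0.05,"z":0.2,"ax":0,"ay":0,"az":0,"gripper":1},
    {"x":0,"y":0,"z":0.2,"ax":0,"ay":0,"az":0,"gripper":1},
    {"x":0,"y":0,"z":0,"ax":0,"ay":0,"az":0,"gripper":1},
  ],
)

```text
clock: 9.65
position: [493.1, 366.6, 51.2]
ee_rot: [-0.573, 0.82, -0.001, 0.003]
contact_force: [9.8, -4.5, 4.4]
gripper_width: 15.1
grasp_force: 61.4
```

>>> send_rows(
  targets=[
    {"x":0,"y":0,"z":0.2,"ax":0,"ay":0,"az":0,"gripper":1},
    {"x":0,"y":0,"z":0.2,"ax":0,"ay":0,"az":0,"gripper":1},
    {"x":0,"y":0,"z":0,"ax":0,"ay":0,"az":0,"gripper":1},
  ],
)

```text
clock: 9.9
position: [493.2, 366.6, 47.3]
ee_rot: [-0.573, 0.82, -0.001, 0.003]
contact_force: [9.2, -3.4, 4.9]
gripper_width: 15.1
grasp_force: 61.6
```

>>> send_rows(
  targets=[
    {"x":0.05,"y":-0.1,"z":0.15,"ax":0,"ay":0,"az":0,"gripper":1},
    {"x":0,"y":0,"z":0.15,"ax":0,"ay":0,"az":0,"gripper":1},
    {"x":0,"y":0,"z":0,"ax":0,"ay":0,"az":0,"gripper":1},
  ],
)

```text
clock: 10.15
position: [493.5, 366.5, 44.4]
ee_rot: [-0.573, 0.82, -0.0, 0.003]
contact_force: [7.0, -1.2, 6.4]
gripper_width: 15.0
grasp_force: 61.6
```

>>> send_rows(
  targets=[
    {"x":0,"y":-0.05,"z":0.15,"ax":0,"ay":0,"az":0,"gripper":1},
    {"x":0,"y":0,"z":0.1,"ax":0,"ay":0,"az":0,"gripper":1},
    {"x":0,"y":0,"z":0,"ax":0,"ay":0,"az":0,"gripper":1},
  ],
)

```text
clock: 10.4
position: [494.1, 366.4, 44.2]
ee_rot: [-0.573, 0.819, -0.001, 0.003]
contact_force: [3.1, -2.9, 17.3]
gripper_width: 14.9
grasp_force: 63.3
```

Home at 44.2, with the collar down. I ease off the push and release.

>>> send_rows(
  targets=[
    {"x":0,"y":-0.05,"z":-0.2,"ax":0,"ay":0,"az":0,"gripper":1},
    {"x":0,"y":0,"z":0,"ax":0,"ay":0,"az":0,"gripper":0.5},
    {"x":0,"y":0,"z":0,"ax":0,"ay":0,"az":0,"gripper":0.3},
    {"x":0,"y":0,"z":0,"ax":0,"ay":0,"az":0,"gripper":0.2},
    {"x":0,"y":0,"z":0,"ax":0,"ay":0,"az":0,"gripper":0.2},
  ],
)

```text
clock: 10.82
position: [490.5, 364.1, 40.5]
ee_rot: [-0.572, 0.82, -0.0, -0.002]
contact_force: [0.4, 0.0, 0.5]
gripper_width: 34.3
grasp_force: 0.0
```

>>> send_rows(
  targets=[
    {"x":0,"y":0,"z":-1,"ax":0,"ay":0,"az":0,"gripper":0.2},
    {"x":0,"y":0,"z":-2.5,"ax":0,"ay":0,"az":0,"gripper":0.2},
    {"x":0,"y":0,"z":-3,"ax":0,"ay":0,"az":0,"gripper":0.2},
    {"x":0,"y":0,"z":-3,"ax":0,"ay":0,"az":0,"gripper":0.2},
    {"x":0,"y":0,"z":-2,"ax":0,"ay":0,"az":0,"gripper":0.2},
  ],
)

```text
clock: 11.23
position: [492.3, 365.6, 160.3]
ee_rot: [-0.573, 0.82, 0.0, 0.002]
contact_force: [0.7, 0.1, -0.0]
gripper_width: 34.3
grasp_force: 0.0
```

```bash
python3 - <<'E'
from h import *
im,d=arm.get_image("scene");w=pts("scene",d)
cv2.imwrite("pics/s4.png",cv2.resize(im[190:320,230:400][...,::-1],None,fx=4.6,fy=4.6,interpolation=cv2.INTER_CUBIC))
hsv=cv2.cvtColor(im,cv2.COLOR_RGB2HSV);m=((hsv[...,0]<8)|(hsv[...,0]>172))&(hsv[...,1]>130);m[:190]=0;m[320:]=0;m[:,:250]=0;m[:,360:]=0
print(m.sum(),np.nanpercentile(w[m],[3,50,97],axis=0).round(1))
E
```

```text
193 [[485.3 353.9  40.9]
 [489.8 357.6  61.9]
 [497.  367.2  75.1]]
```

View pics/s4.png

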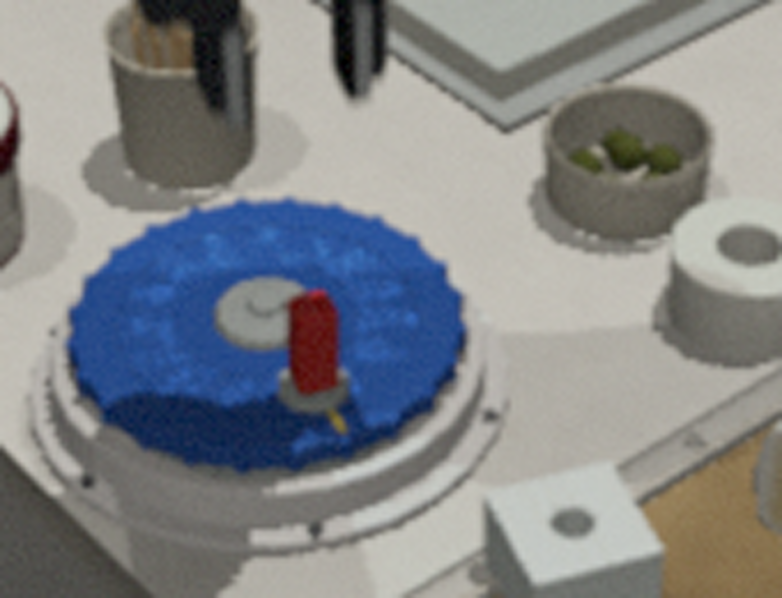

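The pin stands upright with its head at crop (313,345) and its collar on the wheel. The head top is at about 75 mm (74 mm expected), the wheel has stayed turned and the gripper is clear. I hand the job in.

```bash
python3 -c "
from bench import arm
print(arm.job_done())"
```

```text
the job is handed in; nothing more can be done
None
```

The pin is pressed home in the catch with its collar on the wheel, and it alone holds the wheel at about 0.8 rad. The gripper is clear and I moved nothing else; the job is handed in, but no verdict was returned.

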